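# Screw the lid back on the hand-chalk shaker

## Robot

A 6-joint arm with a two-finger parallel gripper is mounted at the origin on the work surface. World frame = base frame: x ahead of the robot, y to its left, z up, the work surface at z = 0. Lengths are in mm, angles in rad, forces in N, time in s.
With the tool pointing down it reaches from about 350 to 725 mm from the base axis. Payload 6 kg.
Tool frame: the origin (TCP) lies between the finger pads, 19 mm behind the fingertips; this is the grasp point; z points along the fingers, y is the line along which they close (so a half turn about z gives the same grasp; the last joint's range is limited). The gripper opens to 85 mm and grips with 20 to 120 N. Pads are 22 mm wide; open, the fingers measure 114 mm over their backs; the gripper's body (76 mm by 85 mm) begins 54 mm behind the grasp point. The pads swing forward as they close: fully open they stand 13 mm farther back than shut.
Start: joints at [1.538, 0.04, 0.085, 0, -1.615, -0.334], TCP at [215.151, 560.077, 249.961] pointing down, gripper open.
Joint ranges: [-2.56, 2.56], [-1.29, 2.01], [-1.08, 1.49], [-3.29, 1.98], [-2.81, -0.18], [-2.99, 2.99]. Speed limits (rad/s): [2.57, 2.57, 3.01, 3.14, 3.14, 3.14].

## Interface

Orientations are given as a 3x3 rotation matrix whose columns are the frame's x, y, z axes.
In Python, from workcell import monitor, get_image, get_calibration, workorder gives the robot as it stands.
- The arm moves only by the tool jog_arm, never from a script. Its argument "targets" is a list of rows, each a list of 3 entries, a list of its own where there are three numbers: the opening, from 0 (shut) to 1 (fully open), then the shift along the tool's x, y, z in mm, then the turn about the tool's z in degrees. A call has 1 to 12 rows; each row shifts and turns the commanded pose from where the row before left it, along the tool's axes as they then stand; what a row does not reach is not made up. A row lasts 1/10 s, in which the tool goes at most 50 mm and 8.59 degrees, less where a joint would pass 70% of its speed; a pose out of reach is approached as far as the arm can. A call with a gripper value outside its range is refused whole. The fingers move at their own pace and stop on an object; "squeeze" is the grip in N (left out, the last holds). Time passes only in rows, so rows that do not move let the fingers close. It gives the time, the measured TCP pose, the force, the opening and the grip force at its end, in the units of the state.
- monitor.get_state(): the state, without advancing time (a new reading comes with each control period).
- get_image(name): name is "side" or "top"; returns the picture (384x512x3 uint8, red, green, blue); there is no depth.
- get_calibration(name): a dict with "vertical_fov" (degrees; the focal length in pixels is half the picture's height over the tangent of half this angle, whatever the lens; pixels are square), "cx", "cy" (the principal point, pixels), "dist" ([k1, k2, p1, p2, k3] as OpenCV has them; the pictures are not rectified), "world_to_cam" (4x4, takes a point from world to camera coordinates). Camera axes: x right, y up, looking along -z (the intrinsics and any distortion apply to the point x, -y, -z); pixel columns grow to the right and rows downward; lengths in mm; the calibration is good to about 2 mm. A picture is of the moment at which its call begins. get_calibration takes no time and is no camera call.
- workorder.finish_job(): hands the job in; it is judged then, once.
The state is a dict: "clock": time; "joint_positions": joint angles; "dq": joint speeds; "joint_torque": joint torques, N m; "eef_pos": TCP position; "tcp_rot": TCP orientation; "wrist_force": force on the tool from outside, world axes, zero at the start; "ft_torque": the same for the moment, N m; "grip_width": finger opening in mm; "grip_force": force on a finger pad.
Only numpy, scipy, OpenCV 4.12 (cv2) and the standard library are available. Lean on these libraries where they do the work, as an engineer would, in place of code of your own. Each camera call takes 0.05 s, during which the arm holds its last target. There are 200 camera calls.

## Task

Put the black lid back on the green hand-chalk shaker: set it on the neck, turn it gently backwards (counter-clockwise from above) until you feel it drop into the thread, then screw it clockwise until it is fully home, and let go. Do not force it at any time, and leave the other things on the counter where they are.

Things in the scene. Friction and masses are not known exactly. Their poses are not given: they have to be found in the camera images.
- can: Green shaker, 84 mm across, shoulder at 90 mm, on a walnut foot 124 mm across, 12 mm thick, fixed to the counter. Upright; origin: centre of the foot's underside, z up. On it a fixed aluminium neck 43 mm across with four short right-hand threads, one every 90 deg, 53 mm across. The threads' angle about z is new each time, unrelated to the can's axes: find it by feel.
- mouth (a point): Centre of the neck's chamfered top, on the axis, 116.5 mm above the can's origin. Counter-clockwise from above, each 90 deg of the neck has: a stop rib (7 deg, top at 111 mm), a flat-topped thread (55 deg, top at 108 mm), an open gap (28 deg). The lid's lugs are 16 deg wide.
- ride (a point): On the axis, 106.5 mm above the can's origin: the lid's origin when its lugs rest on the flat tops (3 mm higher on the ribs). From there it slides counter-clockwise until the lugs fall about 8 mm into the gaps (lid's origin 98 to 99 mm above the can's), where the next ribs stop it. Turned clockwise while still on top, the lugs jam on the ribs.
- home (a point): On the axis, 94 mm above the can's origin: the lid's origin when fully home. From the gaps the lid screws clockwise under the threads, sinking 5 mm in 67 deg, to a hard stop here. Play in the thread about 1.4 mm up and down, about 2 mm sideways. Nothing springs; it stays where it is turned.
- lid: Loose black lid, 64 mm across, 95 to 160 g, standing open side down on the counter. Origin: centre of its underside, z up. Skirt and top 29 mm high; on top a light wooden grip bar 52 mm long (along the lid's x), 14 mm wide (y), 26 mm high: 55 mm in all. Inside (bore 56 mm) four lugs, one every 90 deg, undersides 2 mm above the skirt edge, reaching in to 47 mm across.
- grip (a point): Point on the lid's axis, inside the grip bar, 50 mm above the lid's origin (5 mm below the bar's top): a good height for the TCP.
- chalk: Blue cue-chalk cube, 22 mm, loose; leave it alone. Origin under its centre.
- chips_red: Stack of red and white chips, 39 mm across, 46 mm high, loose; leave it alone. Origin under its centre.
- chips_blue: Stack of blue and white chips, 39 mm across, 33 mm high, loose; leave it alone. Origin under its centre.
- cards: Red card box, 92 x 66 x 20 mm, loose; leave it alone. Origin under its centre.
- mug: White mug, 80 mm across, 92 mm high, loose; leave it alone. Origin under its centre.
- bottle: Amber bottle, 62 mm across, 210 mm high, loose; leave it alone. Origin under its centre.
- brush: Table brush lying on the counter; leave it alone. Origin at the underside.
There are look-alikes about, which are no part of the job. Of the things like the lid, leave any that is purple; of the rest the larger one is meant.

How it is judged:
By the outcome, as a careful person would: the job done as asked, in the order asked, and still so for the second after the job is handed in, with the robot touching nothing.
It also fails if it takes over 70 s, if anything falls off the work surface, if the arm or the gripper's body presses on something with over 40 N, if the wrist force passes 120 N, or if a joint passes its speed limit or range.

## Working session

There is one attempt and no reset: what is moved stays moved. The work goes in short steps, Python scripts to look and compute and a tool call to move; the robot and the scene stay as the last step left them, time stands still between calls to the robot, and variables do not carry over. Pictures are saved under pics/ and viewed, at most 10 in all, crops included, and the job is handed in when it is done.

Besides the shell and the picture viewer there is one more tool, called as name(argument=value, ...), one argument or row to a line, values as JSON. jog_arm: Moves the arm, as the interface text tells. Its arguments: {"type":"object","properties":{"targets":{"type":"array"},"squeeze":{"type":"number"}},"required":["targets"]}

```bash
mkdir -p pics; cat > h.py <<'E'
import numpy as np,cv2
from workcell import monitor,get_image,get_calibration,workorder
def K(n):
    c=get_calibration(n);f=192/np.tan(np.radians(c["vertical_fov"])/2)
    return np.array([[f,0,c["cx"]],[0,f,c["cy"]],[0,0,1]]),np.array(c["dist"],float),np.array(c["world_to_cam"],float)
def ray(n,uv):
    k,d,T=K(n);p=cv2.undistortPoints(np.array(uv,float).reshape(-1,1,2),k,d).reshape(-1,2)
    v=np.c_[p[:,0],-p[:,1],-np.ones(len(p))]@T[:3,:3]
    return -T[:3,:3].T@T[:3,3],v
def onplane(n,uv,z):
    o,v=ray(n,uv);return o+v*((z-o[2])/v[:,2])[:,None]
def proj(n,P):
    k,d,T=K(n);q=np.array(P,float).reshape(-1,3)@T[:3,:3].T+T[:3,3]
    q=q*[1,-1,-1];return cv2.projectPoints(q,np.zeros(3),np.zeros(3),k,d)[0].reshape(-1,2)
def save(n,f):
    im=get_image(n);cv2.imwrite(f,im[:,:,::-1]);return im
E
python3 - <<'E'
from h import *
a=save("top","pics/top0.png");b=save("side","pics/side0.png")
cv2.imwrite("pics/both.png",np.hstack([cv2.resize(x,(400,300)) for x in (a,b)])[:,:,::-1])
for n in("top","side"):
    k,d,T=K(n);print(n,k[0,0],k[:2,2],d,(-T[:3,:3].T@T[:3,3]).round(),(-T[2,:3]).round(2))
s=monitor.get_state();print(s)
E
```

```text
top 460.18778085580556 [251.27714336 189.93947342] [-0.09565653  0.          0.          0.          0.        ] [ 422.   16. 1591.] [ 0.13 -0.01 -0.99]
side 349.89626587328706 [253.94326218 191.08424819] [-0.0400414  0.         0.         0.         0.       ] [ 125. -675.  767.] [ 0.47  0.63 -0.62]
{'clock': 0.1, 'joint_positions': array([ 1.53767884e+00,  4.07627758e-02,  8.39006243e-02, -4.26205635e-04,
       -1.61552594e+00, -3.33695226e-01]), 'dq': array([-0.00084495, -0.00065744,  0.0019793 ,  0.00087079,  0.00080866,
        0.00194644]), 'joint_torque': array([-4.73399370e-03, -3.69348657e+01,  3.48280656e+01,  6.95195988e+00,
       -4.57385962e-03,  2.79774881e-06]), 'eef_pos': array([215.01569983, 559.85241617, 249.06341539]), 'tcp_rot': array([[ 9.33481922e-01, -3.58624138e-01, -4.78251708e-04],
       [-3.58624437e-01, -9.33480598e-01, -1.57680089e-03],
       [ 1.19040169e-04,  1.64342787e-03, -9.99998642e-01]]), 'wrist_force': array([-0.24895874, -0.12114533,  0.2261721 ]), 'ft_torque': array([ 0.06723308, -0.00084248, -0.01856174]), 'grip_force': 0.0, 'grip_width': 84.89982453151696}
```

View pics/top0.png

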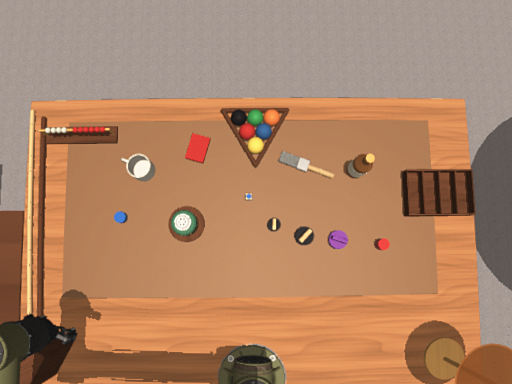

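View pics/side0.png

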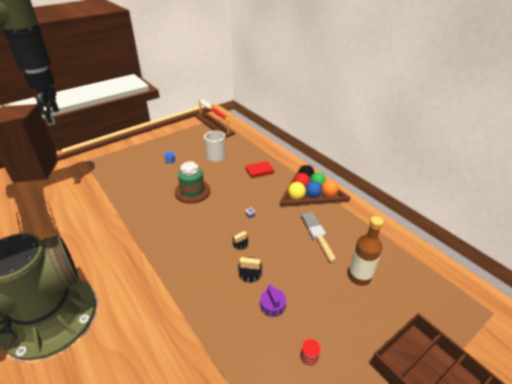

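The top view shows three lid-like things: small black at (274,224), larger black at (304,236) and purple at (338,240). The larger black one at (304,236) (side view 250,268) fits the description. The green can is at top (184,223), side (191,182). Next I'll measure them and confirm in a crop.

```bash
python3 - <<'E'
from h import *
a=cv2.imread("pics/top0.png");s=cv2.imread("pics/side0.png")
c1=cv2.resize(a[200:260,250:360],None,fx=4,fy=4,interpolation=cv2.INTER_CUBIC)
c2=cv2.resize(a[195:255,155:220],None,fx=4,fy=4,interpolation=cv2.INTER_CUBIC)
c3=cv2.resize(s[220:320,220:300],(240,300),interpolation=cv2.INTER_CUBIC);c4=cv2.resize(s[150:210,160:225],(325,300),interpolation=cv2.INTER_CUBIC)
o=np.zeros((560,720,3),np.uint8);o[:240,:440]=c1;o[:240,450:710]=c2;o[250:550,:240]=c3;o[250:550,260:585]=c4
cv2.imwrite("pics/crop.png",o)
def blob(im,mask,box):
    m=np.zeros(mask.shape,np.uint8);x0,y0,x1,y1=box;m[y0:y1,x0:x1]=mask[y0:y1,x0:x1]
    c=max(cv2.findContours(m,0,1)[0],key=cv2.contourArea);return c
h=cv2.cvtColor(a,cv2.COLOR_BGR2HSV)
dark=(h[...,2]<60).astype(np.uint8)
bar=((h[...,2]>150)).astype(np.uint8)
for nm,bx in(("small",(264,214,284,234)),("big",(292,222,317,248))):
    c=blob(a,bar,bx);P=onplane("top",c.reshape(-1,2),55)
    m=np.zeros(dark.shape,np.uint8);cv2.drawContours(m,[c],-1,1,-1);ys,xs=np.nonzero(m)
    Q=onplane("top",np.c_[xs,ys],55);ctr=Q[:,:2].mean(0);w,v=np.linalg.eigh(np.cov(Q[:,:2].T))
    print(nm,"bar ctr",ctr.round(1),"len,wid",np.sqrt(12*w[::-1]).round(1),"ang",np.degrees(np.arctan2(v[1,1],v[0,1])).round(1))
    d=np.maximum(dark,m);cc=blob(a,d,bx);e=cv2.minEnclosingCircle(onplane("top",cc.reshape(-1,2),29)[:,:2].astype(np.float32));print("  disc z29",e)
g=((h[...,0]>50)&(h[...,0]<95)&(h[...,1]>70)).astype(np.uint8)
c=blob(a,g,(160,195,215,250));print("green z90",cv2.minEnclosingCircle(onplane("top",c.reshape(-1,2),90)[:,:2].astype(np.float32)))
w=((h[...,2]>130)&(h[...,1]<70)).astype(np.uint8)
c=blob(a,w,(160,195,215,250));print("white z116",cv2.minEnclosingCircle(onplane("top",c.reshape(-1,2),116.5)[:,:2].astype(np.float32)),cv2.boundingRect(c))
c=blob(a,g|w,(160,195,215,250));print(cv2.boundingRect(c))
E
```

```text
small bar ctr [514.6 -76.8] len,wid [67.  66.6] ang 130.0
  disc z29 ((516.18505859375, -78.4888916015625), 45.793033599853516)
big bar ctr [ 476.9 -178.2] len,wid [86.7 83.7] ang 169.6
  disc z29 ((477.9407958984375, -181.65310668945312), 59.1808967590332)
green z90 ((518.5039672851562, 219.35272216796875), 41.3223991394043)
white z116 ((518.7532348632812, 218.48118591308594), 29.3455867767334) (174, 213, 18, 18)
(171, 210, 26, 25)
```

View pics/crop.png

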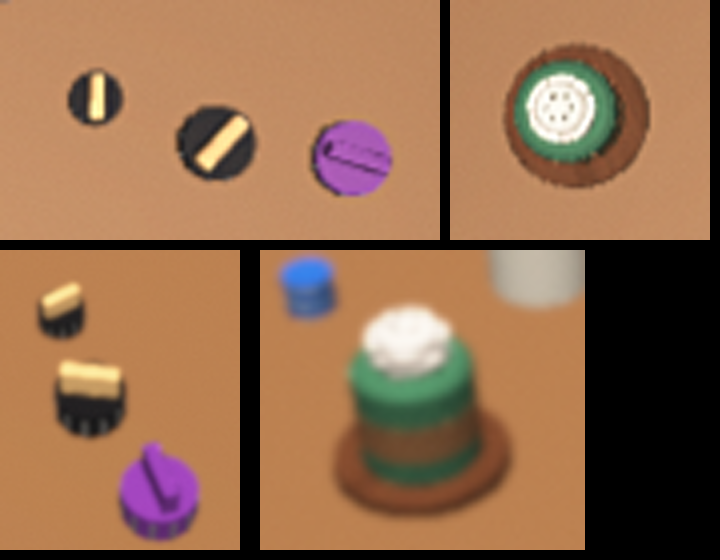

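The crop confirms it: of the two black lids with wooden bars, the one at top (304,236) is clearly larger, and the third is purple. My mask took in the tabletop, so I'll fix the threshold.

```bash
python3 - <<'E'
from h import *
for n,(x0,y0,x1,y1),tab in(("top",(291,223,318,249),(320,255)),("side",(235,250,268,288),(225,290))):
    a=cv2.imread(f"pics/{n}0.png");f=6
    c=cv2.resize(a[y0:y1,x0:x1],None,fx=f,fy=f,interpolation=cv2.INTER_CUBIC).astype(float)
    B=c[...,0];L=c[...,2];print(n,"table",a[tab[1],tab[0]],"bar max",c.reshape(-1,3)[L.argmax()],"min",c.reshape(-1,3)[L.argmin()])
    dark=(L<110).astype(np.uint8)
    cnt=max(cv2.findContours(dark,0,1)[0],key=cv2.contourArea)
    hull=cv2.convexHull(cnt);m=np.zeros(dark.shape,np.uint8);cv2.drawContours(m,[hull],-1,1,-1)
    top=((L>(150 if n=="top" else 225))&(m>0 if n=="top" else L>0)).astype(np.uint8)
    if n=="side": top=((L>225)&(B>105)).astype(np.uint8)
    cb=max(cv2.findContours(top,0,1)[0],key=cv2.contourArea)
    tp=lambda q:(q.reshape(-1,2)+.5)/f-.5+[x0,y0]
    mm=np.zeros(dark.shape,np.uint8);cv2.drawContours(mm,[cb],-1,1,-1);ys,xs=np.nonzero(mm)
    Q=onplane(n,tp(np.c_[xs,ys]),55)[:,:2];w,v=np.linalg.eigh(np.cov(Q.T));print("bar top",Q.mean(0).round(1),np.sqrt(12*w[::-1]).round(1),"ang",np.degrees(np.arctan2(v[1,1],v[0,1])).round(1))
    P=onplane(n,tp(hull),29)[:,:2].astype(np.float32);print("disc",cv2.minEnclosingCircle(P),cv2.fitEllipse(P))
for p in ((477,-180,29),(477,-180,55),(518.5,219,116.5),(518.5,219,90),(518.5,219,12)):
    print(p,proj("top",p).round(1),proj("side",p).round(1))
s=cv2.imread("pics/side0.png");h=cv2.cvtColor(s,cv2.COLOR_BGR2HSV)
w=((h[...,2]>150)&(h[...,1]<60)).astype(np.uint8);w[:,:170]=0;w[:155]=0;w[185:]=0;w[:,206:]=0
print("side neck",cv2.boundingRect(w))
th=np.radians(np.arange(0,360,5))
for z,r in((116.5,21.5),(106,26.5),(90,42)):
    e=np.c_[518.5+r*np.cos(th),219+r*np.sin(th),0*th+z]
    for n in("top","side"): q=proj(n,e);print(z,n,q.min(0).round(1),q.max(0).round(1))
E
```

```text
top table [102 142 196] bar max [143. 209. 255.] min [34. 30. 29.]
bar top [ 474.2 -181.7] [52.4 15.6] ang 136.1
disc ((475.13623046875, -179.5115203857422), 33.3255500793457) ((474.9315490722656, -179.7054443359375), (62.805599212646484, 66.63177490234375), 178.57696533203125)
side table [ 82 131 190] bar max [166. 238. 254.] min [24. 24. 24.]
bar top [ 476.3 -184.4] [51.4 16.2] ang 134.4
disc ((468.9745178222656, -196.8337860107422), 35.74198913574219) ((470.9433288574219, -193.62962341308594), (63.91791534423828, 79.93216705322266), 143.92019653320312)
(477, -180, 29) [[303.6 234.7]] [[248.5 265.4]]
(477, -180, 55) [[304.5 234.5]] [[248.4 259. ]]
(518.5, 219, 116.5) [[182.4 221.8]] [[187.6 165.1]]
(518.5, 219, 90) [[183.5 222.3]] [[188.5 171.7]]
(518.5, 219, 12) [[186.5 223.8]] [[191.1 190. ]]
side neck (181, 162, 18, 14)
116.5 top [175.7 215.1] [189.1 228.5]
116.5 side [181.  161.5] [194.2 168.9]
106 top [174.6 213.8] [191.  230.2]
106 side [179.9 163.3] [196.1 172.4]
90 top [170.7 209.5] [196.3 235.2]
90 side [175.8 164.6] [201.2 179.2]
```

Top bar measurement (474,-182), side (476,-184), 52×16 mm at 135° — sizes match. Can at about (519,219). The two cameras differ by a common 2 mm or so. I'm moving above the lid.

jog_arm(
  targets=[
    [1, [25.4, 30, 0], 0],
    [1, [25.4, 30, 0], 0],
    [1, [25.4, 30, 0], 0],
    [1, [25.4, 30, 0], 0],
    [1, [25.4, 30, 0], 0],
    [1, [25.4, 30, 0], 0],
    [1, [25.4, 30, 0], 0],
    [1, [25.4, 30, 0], 0],
    [1, [25.4, 30, 0], 0],
    [1, [25.4, 30, 0], 0],
    [1, [0, 0, 0], 0],
  ],
)

```text
clock: 1.2
eef_pos: [345.5, 185.9, 250.6]
tcp_rot: [[0.932, -0.363, 0.001], [-0.363, -0.932, 0.001], [0.001, -0.001, -1.0]]
wrist_force: [-0.8, 1.2, 0.0]
grip_width: 85.7
grip_force: 0.0
```

jog_arm(
  targets=[
    [1, [25.4, 30, 0], 0],
    [1, [25.4, 30, 0], 0],
    [1, [25.4, 30, 0], 0],
    [1, [25.4, 30, 0], 0],
    [1, [25.4, 30, 0], 0],
    [1, [25.4, 30, 0], 0],
    [1, [25.4, 30, 0], 0],
    [1, [25.4, 30, 0], 0],
    [1, [25.4, 30, 0], 0],
    [1, [25.4, 30, 0], 0],
    [1, [0, 0, 0], 0],
  ],
)

```text
clock: 2.3
eef_pos: [474.5, -185.1, 248.1]
tcp_rot: [[0.932, -0.363, -0.004], [-0.363, -0.932, -0.0], [-0.003, 0.002, -1.0]]
wrist_force: [-0.6, 0.7, -0.2]
grip_width: 85.5
grip_force: 0.0
```

jog_arm(
  targets=[
    [1, [0, 0, 0], 8],
    [1, [0, 0, 0], 8],
    [1, [0, 0, 0], 8],
    [1, [0, 0, 0], 0],
    [1, [0, 0, 0], 0],
    [1, [0, 0, 0], 0],
  ],
)

```text
clock: 2.9
eef_pos: [474.2, -181.8, 249.9]
tcp_rot: [[0.709, -0.705, -0.0], [-0.705, -0.709, 0.0], [-0.0, 0.0, -1.0]]
wrist_force: [0.0, 0.4, 0.3]
grip_width: 85.3
grip_force: 0.0
```

```bash
cat >> h.py <<'E'
def goto(x,y,z,hd=None):
    s=monitor.get_state();R=s["tcp_rot"];d=np.array([x,y,z])-s["eef_pos"]
    h=np.degrees(np.arctan2(R[1,0],R[0,0]))
    print("t",s["clock"],"pos",s["eef_pos"].round(1),"head",h.round(1),"q",s["joint_positions"].round(2),"F",s["wrist_force"].round(1),"T",s["ft_torque"].round(2),"w",s["grip_width"].round(1),"gf",s["grip_force"])
    print("tool d",(R.T@d).round(1),"turn",None if hd is None else round(h-hd,1))
E
python3 -c "
from h import *
goto(475,-182.5,50,-44.7)"
```

```text
Traceback (most recent call last):
  File "h.py", line 20, in goto
    print("t",s["clock"],"pos",s["eef_pos"].round(1),"head",h.round(1),"q",s["joint_positions"].round(2),"F",s["wrist_force"].round(1),"T",s["ft_torque"].round(2),"w",s["grip_width"].round(1),"gf",s["grip_force"])
                                                                                                                                                                       ^^^^^^^^^^^^^^^^^^^^^
AttributeError: 'float' object has no attribute 'round'
```

jog_arm(
  targets=[
    [1, [1, 0, 30], 0],
    [1, [0, 0, 40], 0],
    [1, [0, 0, 40], 0],
    [1, [0, 0, 30], 0],
    [1, [0, 0, 20], 0],
    [1, [0, 0, 15], 0],
    [1, [0, 0, 10], 0],
    [1, [0, 0, 8], 0],
    [1, [0, 0, 6], 0],
    [1, [0, 0, 0], 0],
    [1, [0, 0, 0], 0],
  ],
  squeeze=20,
)

```text
clock: 4.0
eef_pos: [475.3, -183.0, 51.7]
tcp_rot: [[0.707, -0.707, 0.001], [-0.707, -0.707, -0.0], [0.001, -0.0, -1.0]]
wrist_force: [1.0, 0.0, 0.6]
grip_width: 85.4
grip_force: 0.0
```

jog_arm(
  targets=[
    [0.2, [0, 0, 0], 0],
    [0, [0, 0, 0], 0],
    [0, [0, 0, 0], 0],
    [0, [0, 0, 0], 0],
    [0, [0, 0, 0], 0],
    [0, [0, 0, 0], 0],
    [0, [0, 0, 0], 0],
    [0, [0, 0, 0], 0],
  ],
  squeeze=20,
)

```text
clock: 4.8
eef_pos: [475.0, -182.9, 51.1]
tcp_rot: [[0.707, -0.707, 0.0], [-0.707, -0.707, -0.0], [0.0, -0.0, -1.0]]
wrist_force: [-0.4, 0.7, 1.1]
grip_width: 13.3
grip_force: 25.2
```

```bash
sed -i 's/s\["grip_width"\].round(1)/round(float(s["grip_width"]),1)/' h.py
python3 -c "
from h import *
goto(475,-182.5,50,-44.7)"
```

```text
t 4.8 pos [ 475.  -182.9   51.1] head -45.0 q [ 0.03 -0.14 -0.45  0.   -1.26  0.76] F [-0.4  0.7  1.1] T [ 0.1  -0.13 -0.02] w 13.3 gf 25.237987339496613
tool d [-0.3 -0.3  1.1] turn -0.3
```

Gripped (13.3 mm wide). Lifting and carrying it over the can.

jog_arm(
  targets=[
    [0, [0, 0, 0], 0],
    [0, [0, 0, 0], 0],
    [0, [0, 0, -10], 0],
    [0, [0, 0, -20], 0],
    [0, [0, 0, -30], 0],
    [0, [0, 0, -40], 0],
    [0, [0, 0, -40], 0],
    [0, [0, 0, -20], 0],
    [0, [0, 0, -10], 0],
    [0, [0, 0, 0], 0],
    [0, [0, 0, 0], 0],
    [0, [0, 0, 0], 0],
  ],
  squeeze=45,
)

```text
clock: 6.0
eef_pos: [474.3, -182.7, 219.1]
tcp_rot: [[0.707, -0.707, -0.003], [-0.707, -0.707, 0.0], [-0.003, 0.002, -1.0]]
wrist_force: [0.8, -0.8, -1.9]
grip_width: 13.4
grip_force: 47.0
```

jog_arm(
  targets=[
    [0, [-13, -16, 0], 0],
    [0, [-24, -30, 0], 0],
    [0, [-24, -30, 0], 0],
    [0, [-24, -30, 0], 0],
    [0, [-24, -30, 0], 0],
    [0, [-24, -30, 0], 0],
    [0, [-24, -30, 0], 0],
    [0, [-24, -30, 0], 0],
    [0, [-24, -30, 0], 0],
    [0, [-24, -30, 0], 0],
    [0, [-13, -17, 0], 0],
    [0, [-10, -12, 0], 0],
  ],
)

```text
clock: 7.2
eef_pos: [519.2, 219.2, 219.5]
tcp_rot: [[0.708, -0.707, -0.002], [-0.707, -0.708, -0.002], [-0.0, 0.003, -1.0]]
wrist_force: [0.3, -0.1, -0.8]
grip_width: 13.3
grip_force: 46.9
```

jog_arm(
  targets=[
    [0, [0, 0, 0], 0],
    [0, [0, 0, 0], 0],
    [0, [0, 0, 0], 0],
    [0, [0, 0, 0], 0],
  ],
)

```text
clock: 7.6
eef_pos: [519.7, 217.1, 221.3]
tcp_rot: [[0.706, -0.708, 0.0], [-0.708, -0.706, 0.0], [0.0, -0.0, -1.0]]
wrist_force: [-0.1, 0.7, -0.1]
grip_width: 13.3
grip_force: 47.0
```

```bash
python3 - <<'E'
from h import *
a=save("side","pics/side1.png");b=save("top","pics/top1.png")
goto(519.5,218.5,170)
c=cv2.resize(a[60:220,120:260],(525,600),interpolation=cv2.INTER_CUBIC)
d=cv2.resize(b[190:260,150:220],(270,270),interpolation=cv2.INTER_CUBIC)
o=np.zeros((600,800,3),np.uint8);o[:,:525]=c;o[:270,527:797]=d
cv2.imwrite("pics/c1.png",o[:,:,::-1])
E
```

```text
t 7.7 pos [519.7 217.4 221.3] head -45.1 q [ 0.75 -0.06 -0.07  0.   -1.56  0.03] F [-0.3 -0.4 -1.6] T [-0.01 -0.02  0.01] w 13.4 gf 46.95641756057739
tool d [-0.9 -0.7 51.3] turn None
```

View pics/c1.png

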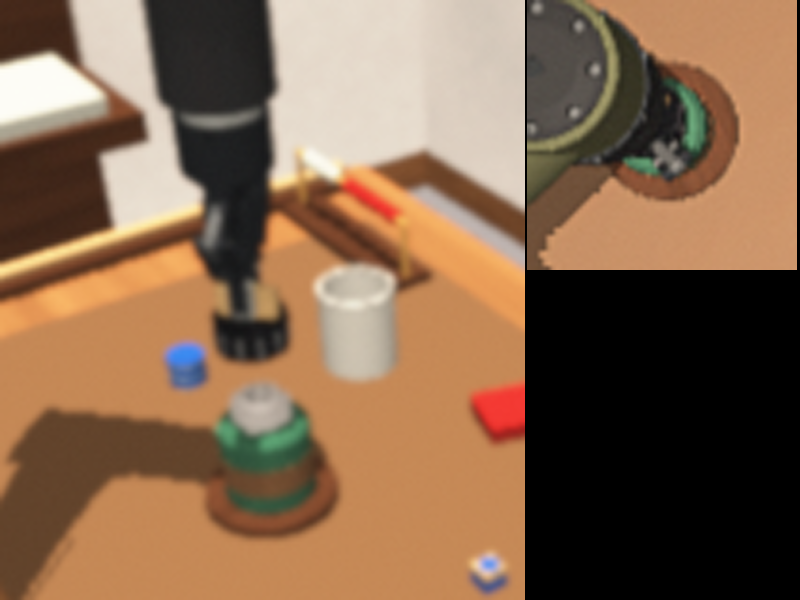

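The side crop shows the lid held level, centred near crop (250,325), above the neck at (262,408). I'll compare both against projections.

```bash
python3 - <<'E'
from h import *
a=cv2.imread("pics/side1.png");a0=cv2.imread("pics/side0.png")
f=6
up=lambda im:cv2.resize(im,None,fx=f,fy=f,interpolation=cv2.INTER_CUBIC).astype(int)
A=up(a)
def cyl(x,y,r,z0,z1):
    t=np.radians(np.arange(0,360,3));return np.vstack([np.c_[x+r*np.cos(t),y+r*np.sin(t),0*t+z] for z in(z0,z1)])
def edges(mask,v0,v1):
    out=[]
    for v in range(int(v0*f),int(v1*f)):
        xs=np.nonzero(mask[v])[0]
        if len(xs): out.append(((xs[0]+.5)/f-.5,(xs[-1]+.5)/f-.5))
    return np.array(out)
R=A[...,2];roi=np.zeros(R.shape,bool);roi[138*f:160*f,172*f:203*f]=1
lid=(R<110)&roi
e=edges(lid,145,151);print("lid mid",e.mean(0).round(2),e.mean().round(2),"bottom",(np.nonzero(lid)[0].max()+.5)/f-.5)
q=proj("side",cyl(519.7,217.4,32,170.3,199.3));print("pred",q[:,0].min().round(2),q[:,0].max().round(2),q[:,0].mean().round(2),"bot",q[:,1].max().round(2))
hs=cv2.cvtColor(A.astype(np.uint8),cv2.COLOR_BGR2HSV)
g=(hs[...,0]>50)&(hs[...,0]<95)&(hs[...,1]>60);r2=np.zeros(R.shape,bool);r2[160*f:200*f,165*f:215*f]=1;g&=r2
e=edges(g,174,180);print("can mid",e.mean(0).round(2),e.mean().round(2),"bottom",(np.nonzero(g)[0].max()+.5)/f-.5)
q=proj("side",cyl(519,219,42,12,90));print("pred bot",q[:,1].max().round(2))
for z in(30,60,90):
    q=proj("side",cyl(519,219,42,z,z));print(z,q.min(0).round(2),q.max(0).round(2),q.mean(0).round(2))
# foot circle from the first top picture, shoulder circle
T=up(cv2.imread("pics/top0.png"));hs=cv2.cvtColor(T.astype(np.uint8),cv2.COLOR_BGR2HSV)
for nm,m,z in(("foot",T[...,2]<155,12),("shoulder",((hs[...,0]>50)&(hs[...,0]<95)&(hs[...,1]>60)),90)):
    r=np.zeros(m.shape,bool);r[198*f:250*f,160*f:215*f]=1
    c=max(cv2.findContours((m&r).astype(np.uint8),0,1)[0],key=cv2.contourArea);h=cv2.convexHull(c).reshape(-1,2)
    P=onplane("top",(h+.5)/f-.5,z)[:,:2].astype(np.float32);print(nm,cv2.minEnclosingCircle(P),[x for x in cv2.fitEllipse(P)[:2]])
dx=proj("side",[[519,219,100],[529,219,100],[519,229,100],[519,219,110]]);print((dx[1:]-dx[0]).round(2))
E
```

```text
lid mid [176.82 196.3 ] 186.56 bottom 159.41666666666666
pred 174.96 196.39 185.77 bot 156.74
can mid [178.06 201.37] 189.71 bottom 195.75
pred bot 197.66
30 [178.29 178.61] [202.87 193.52] [190.6  185.96]
60 [177.14 171.68] [202.11 186.45] [189.64 178.96]
90 [175.95 164.55] [201.32 179.14] [188.66 171.74]
foot ((519.8875122070312, 220.0395050048828), 63.697349548339844) [(519.3760986328125, 220.3312530517578), (125.2753677368164, 126.44519805908203)]
shoulder ((518.4179077148438, 218.55955505371094), 42.115901947021484) [(518.372802734375, 218.81353759765625), (80.92646026611328, 84.09761047363281)]
[[ 2.67 -1.02]
 [-1.42 -1.39]
 [-0.34 -2.48]]
```

jog_arm(
  targets=[
    [0, [-0.7, -0.8, 5], 0],
    [0, [0, 0, 10], 0],
    [0, [0, 0, 15], 0],
    [0, [0, 0, 12], 0],
    [0, [0, 0, 7], 0],
    [0, [0, 0, 3], 0],
    [0, [0, 0, 0], 0],
    [0, [0, 0, 0], 0],
  ],
)

```text
clock: 8.5
eef_pos: [519.9, 219.2, 169.6]
tcp_rot: [[0.707, -0.707, 0.001], [-0.707, -0.707, 0.0], [0.0, -0.001, -1.0]]
wrist_force: [0.2, 0.7, -1.3]
grip_width: 13.2
grip_force: 47.0
```

jog_arm(
  targets=[
    [0, [0, 0, 1], 0],
    [0, [0, 0, 1], 0],
    [0, [0, 0, 1], 0],
    [0, [0, 0, 1], 0],
    [0, [0, 0, 1], 0],
    [0, [0, 0, 0], 0],
    [0, [0, 0, 0], 0],
  ],
)

```text
clock: 9.2
eef_pos: [519.6, 219.0, 164.0]
tcp_rot: [[0.707, -0.707, -0.0], [-0.707, -0.707, -0.0], [0.0, 0.0, -1.0]]
wrist_force: [-0.2, -0.6, -1.4]
grip_width: 13.2
grip_force: 47.0
```

Already past the neck's top with no contact, so it is centred. I'll go on gently to the thread tops.

jog_arm(
  targets=[
    [0, [0, 0, 1], 0],
    [0, [0, 0, 1], 0],
    [0, [0, 0, 0.5], 0],
    [0, [0, 0, 0.5], 0],
    [0, [0, 0, 0.5], 0],
    [0, [0, 0, 0], 0],
    [0, [0, 0, 0], 0],
  ],
)

```text
clock: 9.9
eef_pos: [519.6, 219.1, 160.6]
tcp_rot: [[0.707, -0.707, 0.0], [-0.707, -0.707, -0.0], [0.0, -0.0, -1.0]]
wrist_force: [-0.5, -0.1, -0.5]
grip_width: 12.8
grip_force: 47.0
```

jog_arm(
  targets=[
    [0, [0, 0, 0.5], 0],
    [0, [0, 0, 0.5], 0],
    [0, [0, 0, 0.5], 0],
    [0, [0, 0, 0.5], 0],
    [0, [0, 0, 0], 0],
    [0, [0, 0, 0], 0],
  ],
)

```text
clock: 10.5
eef_pos: [519.8, 219.3, 158.8]
tcp_rot: [[0.707, -0.707, 0.001], [-0.707, -0.707, 0.001], [0.0, -0.001, -1.0]]
wrist_force: [-0.5, 1.3, 1.0]
grip_width: 13.1
grip_force: 47.3
```

jog_arm(
  targets=[
    [0, [0, 0, 0.4], 0],
    [0, [0, 0, 0.4], 0],
    [0, [0, 0, 0.4], 0],
    [0, [0, 0, 0], 0],
    [0, [0, 0, 0], 0],
  ],
)

```text
clock: 11.0
eef_pos: [519.9, 219.4, 157.6]
tcp_rot: [[0.707, -0.707, 0.001], [-0.707, -0.707, 0.001], [0.0, -0.001, -1.0]]
wrist_force: [1.1, 4.2, 2.6]
grip_width: 13.2
grip_force: 47.5
```

```bash
python3 -c "
from h import *
goto(519.5,219,157.4)"
```

```text
t 11.0 pos [519.9 219.4 157.6] head -45.0 q [ 0.76 -0.05 -0.17  0.   -1.45  0.03] F [1.1 4.2 2.6] T [ 1.34 -0.55  0.08] w 13.2 gf 47.518261671066284
tool d [0.  0.5 0.2] turn None
```

Contact at the ride height with a slight sideways push. I'll ease it sideways, then begin the backward turn in small steps.

jog_arm(
  targets=[
    [0, [-0.5, -0.8, 0], 0],
    [0, [0, 0, 0], 0],
    [0, [0, 0, 0], 0],
  ],
)

```text
clock: 11.3
eef_pos: [519.9, 219.7, 157.5]
tcp_rot: [[0.707, -0.707, 0.0], [-0.707, -0.707, -0.001], [0.001, 0.0, -1.0]]
wrist_force: [0.6, 0.3, 3.5]
grip_width: 12.7
grip_force: 47.7
```

jog_arm(
  targets=[
    [0, [0, 0, 0], -2],
    [0, [0, 0, 0], -2],
    [0, [0, 0, 0], -2],
    [0, [0, 0, 0], -2],
    [0, [0, 0, 0], 0],
  ],
)

```text
clock: 11.8
eef_pos: [519.9, 219.4, 157.4]
tcp_rot: [[0.798, -0.602, -0.0], [-0.602, -0.798, -0.001], [0.0, 0.001, -1.0]]
wrist_force: [1.2, -0.6, 3.0]
grip_width: 13.2
grip_force: 47.7
```

```bash
python3 -c "
from h import *
goto(519.5,219,157.4)"
```

```text
t 11.8 pos [519.9 219.4 157.4] head -37.0 q [ 0.76 -0.05 -0.17  0.   -1.45  0.17] F [ 1.2 -0.6  3. ] T [-0.12 -0.2   0.01] w 13.2 gf 47.68415629863739
tool d [-0.   0.6 -0. ] turn None
```

jog_arm(
  targets=[
    [0, [0, 0, 0.2], -2],
    [0, [0, 0, 0], -2],
    [0, [0, 0, 0], -2],
    [0, [0, 0, 0], 0],
  ],
)

```text
clock: 12.2
eef_pos: [519.9, 219.6, 157.4]
tcp_rot: [[0.857, -0.516, 0.0], [-0.516, -0.857, -0.001], [0.0, 0.001, -1.0]]
wrist_force: [0.0, -0.5, 3.7]
grip_width: 13.2
grip_force: 47.8
```

jog_arm(
  targets=[
    [0, [0, 0, 0], -2],
    [0, [0, 0, 0], -2],
    [0, [0, 0, 0], -1],
    [0, [0, 0, 0], 0],
  ],
)

```text
clock: 12.6
eef_pos: [519.9, 219.8, 157.3]
tcp_rot: [[0.898, -0.44, 0.0], [-0.44, -0.898, -0.0], [0.0, 0.0, -1.0]]
wrist_force: [0.5, 0.4, 4.5]
grip_width: 12.9
grip_force: 47.9
```

jog_arm(
  targets=[
    [0, [0, 0, 0], -2],
    [0, [0, 0, 0], -2],
    [0, [0, 0, 0], -1],
    [0, [0, 0, 0], 0],
  ],
)

```text
clock: 13.0
eef_pos: [519.9, 219.9, 157.3]
tcp_rot: [[0.933, -0.36, 0.0], [-0.36, -0.933, -0.0], [0.0, 0.0, -1.0]]
wrist_force: [0.9, 0.2, 5.1]
grip_width: 13.0
grip_force: 47.9
```

jog_arm(
  targets=[
    [0, [0, 0, 0], -2],
    [0, [0, 0, 0], -2],
    [0, [0, 0, 0], -1],
    [0, [0, 0, 0], 0],
  ],
)

```text
clock: 13.4
eef_pos: [519.9, 219.9, 157.3]
tcp_rot: [[0.961, -0.277, 0.0], [-0.277, -0.961, -0.0], [0.0, 0.0, -1.0]]
wrist_force: [-0.6, -0.0, 6.0]
grip_width: 13.1
grip_force: 47.9
```

jog_arm(
  targets=[
    [0, [0, 0, 0], -2],
    [0, [0, 0, 0], -2],
    [0, [0, 0, 0], -1],
    [0, [0, 0, 0], 0],
  ],
)

```text
clock: 13.8
eef_pos: [519.9, 219.9, 157.4]
tcp_rot: [[0.981, -0.192, 0.0], [-0.192, -0.981, -0.0], [0.0, 0.0, -1.0]]
wrist_force: [0.3, -0.3, 5.4]
grip_width: 13.2
grip_force: 47.9
```

```bash
python3 -c "
from h import *
goto(519.5,219,157.4)"
```

```text
t 13.8 pos [519.9 219.9 157.4] head -11.1 q [ 0.76 -0.05 -0.17  0.   -1.45  0.62] F [ 0.3 -0.3  5.4] T [-0.02 -0.    0.02] w 13.2 gf 47.903172969818115
tool d [-0.2  0.9 -0. ] turn None
```

Still on the flats after 34°, with a light steady load. I'll continue.

jog_arm(
  targets=[
    [0, [0, 0, 0], -2],
    [0, [0, 0, 0], -2],
    [0, [0, 0, 0], -1],
    [0, [0, 0, 0], 0],
  ],
)

```text
clock: 14.2
eef_pos: [519.8, 219.9, 157.4]
tcp_rot: [[0.994, -0.106, 0.0], [-0.106, -0.994, -0.0], [0.0, 0.0, -1.0]]
wrist_force: [-0.2, 0.1, 4.9]
grip_width: 13.1
grip_force: 47.9
```

jog_arm(
  targets=[
    [0, [0, 0, 0], -2],
    [0, [0, 0, 0], -2],
    [0, [0, 0, 0], -1],
    [0, [0, 0, 0], 0],
  ],
)

```text
clock: 14.6
eef_pos: [519.8, 219.9, 157.4]
tcp_rot: [[1.0, -0.019, 0.0], [-0.019, -1.0, -0.0], [0.0, 0.0, -1.0]]
wrist_force: [0.6, -0.4, 5.3]
grip_width: 13.2
grip_force: 47.9
```

jog_arm(
  targets=[
    [0, [0, 0, 0], -2],
    [0, [0, 0, 0], -2],
    [0, [0, 0, 0], 0],
  ],
)

```text
clock: 14.9
eef_pos: [519.8, 219.8, 157.3]
tcp_rot: [[0.999, 0.052, 0.0], [0.052, -0.999, -0.0], [0.0, 0.0, -1.0]]
wrist_force: [-0.5, -0.5, 5.6]
grip_width: 13.2
grip_force: 47.9
```

jog_arm(
  targets=[
    [0, [0, 0, 0], -2],
    [0, [0, 0, 0], -2],
    [0, [0, 0, 0], 0],
  ],
)

```text
clock: 15.2
eef_pos: [519.7, 219.9, 156.9]
tcp_rot: [[0.993, 0.121, -0.0], [0.121, -0.993, -0.0], [-0.001, 0.0, -1.0]]
wrist_force: [0.2, 1.3, 3.8]
grip_width: 13.0
grip_force: 47.7
```

jog_arm(
  targets=[
    [0, [0, 0, 0], -2],
    [0, [0, 0, 0], -2],
    [0, [0, 0, 0], 0],
  ],
)

```text
clock: 15.5
eef_pos: [519.1, 219.8, 155.5]
tcp_rot: [[0.982, 0.189, -0.003], [0.189, -0.982, -0.001], [-0.003, 0.001, -1.0]]
wrist_force: [0.6, 1.0, -2.0]
grip_width: 13.0
grip_force: 47.0
```

Dropped: the load is gone and z is falling. Two more degrees, then I follow it down into the gaps.

jog_arm(
  targets=[
    [0, [0, 0, 0.5], -2],
    [0, [0, 0, 1], 0],
    [0, [0, 0, 1], 0],
    [0, [0, 0, 1], 0],
    [0, [0, 0, 0], 0],
    [0, [0, 0, 0], 0],
  ],
)

```text
clock: 16.1
eef_pos: [519.8, 220.0, 153.5]
tcp_rot: [[0.975, 0.224, -0.0], [0.224, -0.975, -0.0], [-0.0, 0.0, -1.0]]
wrist_force: [-0.2, -0.6, -1.7]
grip_width: 13.3
grip_force: 47.0
```

jog_arm(
  targets=[
    [0, [0, 0, 0.7], 0],
    [0, [0, 0, 0.7], 0],
    [0, [0, 0, 0], 0],
    [0, [0, 0, 0], 0],
  ],
)

```text
clock: 16.5
eef_pos: [519.8, 219.9, 152.2]
tcp_rot: [[0.974, 0.225, -0.0], [0.225, -0.974, -0.0], [-0.0, 0.0, -1.0]]
wrist_force: [0.7, 0.7, -1.4]
grip_width: 12.8
grip_force: 47.0
```

```bash
python3 -c "
from h import *
goto(519.5,219,149.4)"
```

```text
t 16.5 pos [519.8 219.9 152.2] head 13.0 q [ 0.76 -0.04 -0.18  0.   -1.44  1.04] F [ 0.7  0.7 -1.4] T [ 0.    0.   -0.01] w 12.8 gf 46.96956217288971
tool d [-0.5  0.9  2.8] turn None
```

jog_arm(
  targets=[
    [0, [0, 0, 0.7], 0],
    [0, [0, 0, 0.7], 0],
    [0, [0, 0, 0.7], 0],
    [0, [0, 0, 0], 0],
    [0, [0, 0, 0], 0],
  ],
)

```text
clock: 17.0
eef_pos: [519.8, 220.0, 150.1]
tcp_rot: [[0.974, 0.225, 0.0], [0.225, -0.974, -0.0], [-0.0, 0.0, -1.0]]
wrist_force: [-0.3, -0.7, -1.1]
grip_width: 13.2
grip_force: 47.0
```

jog_arm(
  targets=[
    [0, [0, 0, 0.5], 0],
    [0, [0, 0, 0.5], 0],
    [0, [0, 0, 0], 0],
    [0, [0, 0, 0], 0],
  ],
)

```text
clock: 17.4
eef_pos: [519.9, 220.0, 149.7]
tcp_rot: [[0.974, 0.225, 0.001], [0.225, -0.974, 0.0], [0.001, 0.0, -1.0]]
wrist_force: [-3.1, -0.4, 3.2]
grip_width: 13.2
grip_force: 47.5
```

Settled at lid height about 98.8 mm, as expected in the gaps. Now I screw clockwise, sinking 0.22 mm per 3°.

jog_arm(
  targets=[
    [0, [0, 0, -0.2], 2],
    [0, [0, 0, 0], 2],
    [0, [0, 0, 0.1], 2],
    [0, [0, 0, 0], 0],
  ],
)

```text
clock: 17.8
eef_pos: [520.1, 220.1, 149.3]
tcp_rot: [[0.993, 0.121, 0.001], [0.121, -0.993, 0.0], [0.001, -0.0, -1.0]]
wrist_force: [0.3, 0.6, 0.9]
grip_width: 13.3
grip_force: 47.2
```

jog_arm(
  targets=[
    [0, [0, 0, 0.15], 2],
    [0, [0, 0, 0.15], 2],
    [0, [0, 0, 0.15], 2],
    [0, [0, 0, 0], 0],
  ],
)

```text
clock: 18.2
eef_pos: [520.0, 220.0, 148.8]
tcp_rot: [[1.0, 0.018, 0.0], [0.018, -1.0, 0.0], [0.0, -0.0, -1.0]]
wrist_force: [0.1, -0.5, 1.6]
grip_width: 13.1
grip_force: 47.2
```

```bash
python3 -c "
from h import *
goto(519.5,219,144.9)"
```

```text
t 18.2 pos [520.  220.  148.8] head 1.0 q [ 0.76 -0.04 -0.18  0.   -1.43  0.83] F [ 0.1 -0.5  1.6] T [ 0.03 -0.18 -0.  ] w 13.1 gf 47.24461019039154
tool d [-0.6  1.   3.9] turn None
```

jog_arm(
  targets=[
    [0, [0, 0, 0.22], 3],
    [0, [0, 0, 0.22], 3],
    [0, [0, 0, 0.22], 3],
    [0, [0, 0, 0.22], 3],
    [0, [0, 0, 0], 0],
  ],
)

```text
clock: 18.7
eef_pos: [519.9, 219.9, 147.9]
tcp_rot: [[0.982, -0.19, 0.0], [-0.19, -0.982, -0.0], [0.0, 0.0, -1.0]]
wrist_force: [0.8, 0.6, 0.6]
grip_width: 13.1
grip_force: 47.3
```

jog_arm(
  targets=[
    [0, [0, 0, 0.22], 3],
    [0, [0, 0, 0.22], 3],
    [0, [0, 0, 0.22], 3],
    [0, [0, 0, 0.22], 3],
    [0, [0, 0, 0], 0],
  ],
)

```text
clock: 19.2
eef_pos: [519.8, 219.8, 147.0]
tcp_rot: [[0.921, -0.39, -0.0], [-0.39, -0.921, -0.0], [-0.0, 0.0, -1.0]]
wrist_force: [-0.5, -0.8, 1.8]
grip_width: 13.1
grip_force: 47.4
```

```bash
python3 -c "
from h import *
goto(519.5,219,144.9)"
```

```text
t 19.2 pos [519.8 219.8 147. ] head -22.9 q [ 0.76 -0.04 -0.18  0.   -1.43  0.41] F [-0.5 -0.8  1.8] T [-0.24  0.16 -0.02] w 13.1 gf 47.39198684692383
tool d [0.1 0.8 2.1] turn None
```

jog_arm(
  targets=[
    [0, [0, 0, 0.22], 3],
    [0, [0, 0, 0.22], 3],
    [0, [0, 0, 0.22], 3],
    [0, [0, 0, 0.22], 3],
    [0, [0, 0, 0], 0],
  ],
)

```text
clock: 19.7
eef_pos: [519.8, 219.8, 146.2]
tcp_rot: [[0.82, -0.572, -0.0], [-0.572, -0.82, -0.0], [0.0, 0.0, -1.0]]
wrist_force: [-0.2, -0.6, 0.7]
grip_width: 13.2
grip_force: 47.4
```

jog_arm(
  targets=[
    [0, [0, 0, 0.22], 3],
    [0, [0, 0, 0.22], 3],
    [0, [0, 0, 0.15], 2],
    [0, [0, 0, 0], 0],
  ],
)

```text
clock: 20.1
eef_pos: [519.8, 219.9, 145.6]
tcp_rot: [[0.733, -0.68, -0.0], [-0.68, -0.733, -0.0], [0.0, 0.0, -1.0]]
wrist_force: [0.1, -0.7, 2.9]
grip_width: 12.7
grip_force: 47.5
```

```bash
python3 -c "
from h import *
goto(519.5,219,144.9)"
```

```text
t 20.1 pos [519.8 219.9 145.6] head -42.9 q [ 0.76 -0.04 -0.19  0.   -1.43  0.07] F [ 0.1 -0.7  2.9] T [-0.31  0.37  0.03] w 12.7 gf 47.45276749134064
tool d [0.4 0.9 0.7] turn None
```

jog_arm(
  targets=[
    [0, [0, 0, 0.12], 2],
    [0, [0, 0, 0.12], 2],
    [0, [0, 0, 0], 0],
  ],
)

```text
clock: 20.4
eef_pos: [520.1, 220.6, 145.4]
tcp_rot: [[0.684, -0.73, 0.001], [-0.73, -0.684, 0.001], [-0.0, -0.001, -1.0]]
wrist_force: [1.4, 2.3, 0.5]
grip_width: 12.8
grip_force: 47.3
```

```bash
python3 -c "
from h import *
goto(519.5,219,144.9)"
```

```text
t 20.4 pos [520.1 220.6 145.4] head -46.9 q [ 0.76 -0.04 -0.19 -0.   -1.42 -0.  ] F [1.4 2.3 0.5] T [ 0.59 -0.47  0.23] w 12.8 gf 47.272149324417114
tool d [0.7 1.5 0.5] turn None
```

jog_arm(
  targets=[
    [0, [0, 0, 0.12], 2],
    [0, [0, 0, 0], 1],
    [0, [0, 0, 0], 0],
  ],
)

```text
clock: 20.7
eef_pos: [520.1, 220.7, 145.4]
tcp_rot: [[0.645, -0.764, 0.001], [-0.764, -0.645, 0.001], [-0.0, -0.001, -1.0]]
wrist_force: [1.9, 3.3, 0.9]
grip_width: 12.9
grip_force: 53.5
```

```bash
python3 -c "
from h import *
goto(519.5,219,144.9)"
```

```text
t 20.7 pos [520.1 220.7 145.4] head -49.8 q [ 0.76 -0.04 -0.19  0.   -1.42 -0.06] F [1.9 3.3 0.9] T [ 1.05 -0.65  1.08] w 12.9 gf 53.45615565776825
tool d [0.9 1.5 0.5] turn None
```

Torque jumps to 1.1 Nm at about -48°, 61° after the drop, and lid height is about 94.4 mm. That is the hard stop. I'll ease off the torque and the side load, then check the seating with a light press.

jog_arm(
  targets=[
    [0, [-0.3, -0.6, 0], -1.5],
    [0, [0, 0, 0.3], 0],
    [0, [0, 0, 0.3], 0],
    [0, [0, 0, 0], 0],
    [0, [0, 0, 0], 0],
  ],
)

```text
clock: 21.2
eef_pos: [520.2, 220.7, 145.3]
tcp_rot: [[0.663, -0.749, 0.001], [-0.749, -0.663, 0.0], [0.0, -0.001, -1.0]]
wrist_force: [-0.3, 2.1, 5.5]
grip_width: 13.4
grip_force: 49.1
```

```bash
python3 -c "
from h import *
goto(519.5,219,144.9)"
```

```text
t 21.2 pos [520.2 220.7 145.3] head -48.5 q [ 0.76 -0.04 -0.19  0.   -1.42 -0.03] F [-0.3  2.1  5.5] T [0.62 0.18 0.69] w 13.4 gf 49.079137444496155
tool d [0.8 1.7 0.4] turn None
```

jog_arm(
  targets=[
    [0, [0, 0, -0.3], -1.2],
    [0, [0, 0, 0], -0.8],
    [0, [0, 0, 0], 0],
    [0, [0, 0, 0], 0],
  ],
  squeeze=20,
)

```text
clock: 21.6
eef_pos: [520.2, 220.7, 145.2]
tcp_rot: [[0.688, -0.726, 0.0], [-0.726, -0.688, 0.0], [0.0, -0.001, -1.0]]
wrist_force: [-0.7, 1.7, 5.7]
grip_width: 13.1
grip_force: 47.9
```

jog_arm(
  targets=[
    [0.25, [0, 0, 0], 0],
    [0.35, [0, 0, 0], 0],
    [0.45, [0, 0, 0], 0],
    [0.5, [0, 0, 0], 0],
    [0.5, [0, 0, 0], 0],
    [0.5, [0, 0, 0], 0],
    [0.5, [0, 0, 0], 0],
  ],
)

```text
clock: 22.3
eef_pos: [520.1, 220.6, 144.8]
tcp_rot: [[0.688, -0.726, -0.0], [-0.726, -0.688, -0.0], [0.0, 0.0, -1.0]]
wrist_force: [0.5, 0.7, 1.0]
grip_width: 42.5
grip_force: 0.0
```

jog_arm(
  targets=[
    [0.5, [0, 0, -5], 0],
    [0.5, [0, 0, -15], 0],
    [0.5, [0, 0, -30], 0],
    [0.5, [0, 0, -40], 0],
    [0.5, [0, 0, -30], 0],
    [0.5, [0, 20, 0], 0],
    [0.5, [0, 40, 0], 0],
    [0.5, [0, 45, 0], 0],
    [0.5, [0, 45, 0], 0],
    [0.5, [0, 30, 0], 0],
    [0.5, [0, 0, 0], 0],
    [0.5, [0, 0, 0], 0],
  ],
)

```text
clock: 23.5
eef_pos: [389.5, 96.6, 266.6]
tcp_rot: [[0.688, -0.726, 0.003], [-0.726, -0.688, 0.002], [0.0, -0.004, -1.0]]
wrist_force: [-0.1, 0.9, -0.8]
grip_width: 42.6
grip_force: 0.0
```

```bash
python3 - <<'E'
from h import *
a=save("side","pics/side2.png");b=save("top","pics/top2.png")
goto(519.5,219,170)
c=cv2.resize(a[130:220,140:240],(400,360),interpolation=cv2.INTER_CUBIC)
d=cv2.resize(b[185:265,145:225],(360,360),interpolation=cv2.INTER_CUBIC)
cv2.imwrite("pics/c2.png",np.hstack([c,d])[:,:,::-1])
f=6;x0,y0=160,195
u=cv2.resize(b[195:255,160:215],None,fx=f,fy=f,interpolation=cv2.INTER_CUBIC).astype(int)
m=((u[...,0]>170)&(u[...,1]>120)).astype(np.uint8);dk=cv2.morphologyEx((u.max(2)<75).astype(np.uint8),cv2.MORPH_OPEN,np.ones((3,3)))
cb=max(cv2.findContours(dk,0,1)[0],key=cv2.contourArea);P=onplane("top",(cv2.convexHull(cb).reshape(-1,2)+.5)/f-.5+[x0,y0],123)[:,:2].astype(np.float32);print("disc",cv2.minEnclosingCircle(P))
k=np.zeros_like(dk);cv2.drawContours(k,[cv2.convexHull(cb)],-1,1,-1);ys,xs=np.nonzero((u[...,0]>150)&(k>0))
Q=onplane("top",(np.c_[xs,ys]+.5)/f-.5+[x0,y0],149)[:,:2]
w,v=np.linalg.eigh(np.cov(Q.T));print("bar",Q.mean(0),np.sqrt(12*w),np.degrees(np.arctan2(v[1,1],v[0,1])))
E
```

```text
t 23.6 pos [389.8  97.1 265.3] head -46.5 q [ 0.76 -0.51 -0.34  0.   -1.73  0.  ] F [-0.2  0.4  0.2] T [-0.04  0.    0.  ] w 43.2 gf 0.0
tool d [   0.8 -178.    95.4] turn None
disc ((517.9503784179688, 216.69625854492188), 31.100406646728516)
bar [524.45259402 211.34647118] [10.81751473 40.57289011] 144.6161780249757
```

View pics/c2.png

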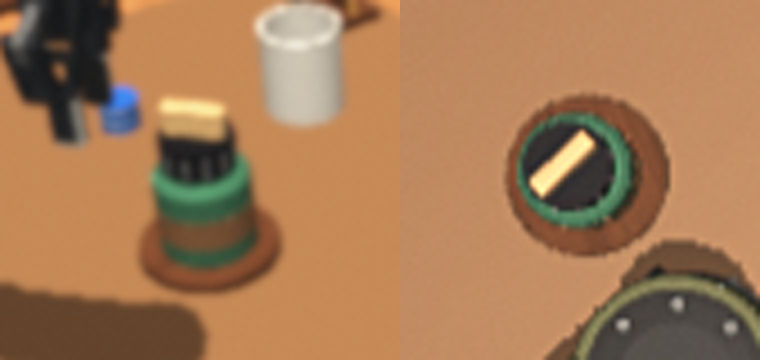

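The picture shows the lid level and low on the can (side crop (195,140), top crop (560,165)), with the gripper clear. The stop torque rose linearly from -46.1° and I let go at -46.5°, still against the stop, so it is home.

```bash
python3 -c "
from h import *
print(workorder.finish_job())"
```

```text
the job is handed in; nothing more can be done
None
```

The black lid is back on the green shaker: it dropped into the thread on the backward turn, was screwed clockwise to the hard stop and released, and the job was handed in at about 24 s.

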